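Take the lock-out padlock off the polishing lathe's switch box

TASK

Take the combination padlock off the lathe's switch box: turn its dial click by click until the pointer nose points at the index ridge on the shackle side, then pull the shackle fully open while the lock still lies in its recess. Then lift the open lock straight up off the T-headed stud, and finish holding it up in the gripper, still and level with its dial upward, at least a hand's breadth (10 cm) above its recess; leave the file, the bar and the tin where they are.

Things in the scene. Friction and masses are not known exactly. Their poses are not given: they have to be found in the camera images.
- switchbox: Fixed grey steel box 240 x 150 x 60 mm high (x, y, z); origin at the centre of its underside on the bench, z up, -x side towards the robot, yaw within 0.5 rad. On its flat top, steel lips 14 mm high form a recess centred at box x = +35 mm, 1.5 mm clear of the padlock's case on each side; no lip beside the shackle legs, only a low one between them.
- lock: Brass padlock lying on its back in the recess, case 60 x 70 x 38 mm (x, y, z), about 0.5 kg with shackle and dial; origin at the centre of its underside, on the box top (60 mm above the bench) at box x = +35 mm, axes parallel to the box's at the start. Shackle out of its -x side (towards the robot), dial on top. A small index ridge on top at the middle of the -x edge.
- lock_dial (a joint): Dial angle (rad), counterclockwise from above positive; 0 = nose at the index ridge (lock's -x), the only position that lets the shackle open (within 0.12). A notch every 0.524 rad (30 degrees); starts one to four clicks on the positive side: turn clockwise. Stops at -1.2 and 2.5. Turning takes about 0.1 N m; let go, it settles into the nearest notch.
- dial_grip (a point): On the dial's axis, mid height of its grip bar, 54 mm above the lock's underside; turns with the dial. Steel grip bar 36 mm long (this point's x), 12 mm thick, 24 mm high, upright across a 45 mm disc whose top is 42 mm above the lock's underside; the bar's -x end runs out in a pointed nose (6 mm more), the other end is square. It is nearly over the lock's centre of mass: lift by it.
- lock_shackle (a joint): How far the shackle is pulled out (m), along the lock's -x: 0 closed, 0.022 fully open (end stop). Slides against about 2.5 N of friction and stays where it is left; blocked after 1.5 mm unless the dial is at 0.
- shackle_grip (a point): Midway between the shackle's legs at mid height, 22 mm above the lock's underside, 15 mm out from the case when closed; moves with the shackle, axes as the lock's. U of 9 mm round steel: legs along x, 50 mm wide over the outside, straight from the case to 9 mm beyond this point, bow's outer edge 24 mm beyond. Can be gripped from above across both legs; beside them is free down to the box top.
- file: Bystander: metal file with a wooden handle, 250 mm long, 26 mm thick, lying on the bench; origin under the joint of handle and blade, blade along +x.
- compound_bar: Bystander: brown bar of polishing compound 120 x 50 x 35 mm on the bench; origin at the centre of its underside.
- tin: Bystander: open steel tin, 64 mm across, 45 mm high, on the bench; origin at the centre of its underside.
- stud_head (a point): Middle of the top of the T-headed stud, 94 mm above the bench: head 36 (x) x 14 (y) x 5 mm on a 10 mm round neck that stands on the box inside the shackle's bow. It overhangs the closed shackle's bow, so the closed lock cannot be lifted. With the shackle fully open, lock lifted straight up clears it by 6 mm on the case side and 10 mm on the bow side.
There are look-alikes about, which are no part of the job. There is more than one size of the lock; the one meant has the size given above.

How it is judged:
By the outcome, as a careful person would: the job done as asked, in the order asked, and still so for the second after the job is handed in, while the arm keeps its last pose, push and grip.
It also fails if it takes over 64 s, if anything falls off the work surface, if the arm or the gripper's body presses on something with over 40 N, if the wrist force passes 120 N, or if a joint passes its speed limit or range.

ROBOT

A 7-joint arm with a two-finger parallel gripper is mounted at the origin on the work surface. World frame = base frame: x ahead of the robot, y to its left, z up, the work surface at z = 0. Lengths are in mm, angles in rad, forces in N, time in s.
With the tool pointing down it reaches from about 425 to 875 mm from the base axis. Payload 8.4 kg.
Tool frame: the origin (TCP) lies on the centre line of the jaws, within the pads' length; the fingertips stand 17 mm ahead of it and the grasp point (between the pads) lies 2 mm behind it; z points along the fingers, y is the line along which they close (so a half turn about z gives the same grasp; the last joint's range is limited). The gripper opens to 87 mm and grips with 3 to 60 N. Pads are 19 mm wide; open, the fingers measure 117 mm over their backs; the gripper's body (75 mm by 190 mm) begins 51 mm behind the grasp point.
Start: joints at [1.219, 0.333, 0.04, 1.465, -0.013, 1.343, -0.059], TCP at [162.554, -629.318, 239.546] pointing down, gripper open.
Joint ranges: [-2.58, 2.58], [-0.38, 2.09], [-1.3, 1.39], [0.25, 2.4], [-1.5, 4.64], [0.08, 2.09], [-2.65, 2.65]. Speed limits (rad/s): [2.22, 2.22, 2.79, 2.79, 3.14, 3.14, 3.14].

INTERFACE

Orientations are given as a unit quaternion [w, x, y, z].
In Python, from plant import robot gives the robot as it stands. The module is installed in compiled form; this text tells all that it offers.
- The arm moves only by the tool step_arm, never from a script. Its argument "increments" is a list of rows, each an object of numbers: "rx", "ry", "rz": the turn, a rotation vector about the tool's x, y, z scaled (see below); "x", "y", "z": the shift along the tool's x, y, z scaled (see below); "jaw": the finger opening in mm, from 0 to 87. A call has 1 to 20 rows; each row is the pose to reach, as a shift and turn from the pose commanded when the call began, along the tool's axes at that moment; what a row does not reach only later rows make up. The controller multiplies each number of a shift by 0.6 m and each number of a turn by 90 degrees. A row lasts 1/8 s, in which the tool goes at most 62.5 mm and 10.7 degrees, less where a joint would pass 70% of its speed; a pose out of reach is approached as far as the arm can. A call with a number of a shift or a turn outside -1 to 1 is refused whole. A call with a gripper value outside its range is refused whole. The fingers move at their own pace and stop on an object; "force" is the grip in N (left out, the last holds). Time passes only in rows, so rows that repeat a pose let the fingers close. It gives the time, the measured TCP pose, the force, the opening and the grip force at its end, in the units of the state.
- robot.get_obs(): the state, without advancing time (a new reading comes with each control period).
- robot.snapshot(name): name is "scene" or "side" or "wrist"; returns the picture (400x640x3 uint8, red, green, blue); there is no depth.
- robot.camera_info(name): a dict with "K" (3x3 intrinsics, pixels), "rvec" (rotation vector, rad) and "tvec" (3), from world to camera coordinates, as OpenCV has them; the wrist camera has in their place "mount" (4x4, takes a point from camera to tool coordinates, whose origin is the TCP and whose axes are the flange's). Camera axes: x right, y down, z forward; pixel columns grow to the right and rows downward; lengths in mm; the calibration is good to about 2 mm. A picture is of the moment at which its call begins: read the wrist's pose just before it. camera_info takes no time and is no camera call.
- robot.hand_in(): hands the job in; it is judged then, once.
The state is a dict: "t": time; "q": joint angles; "joint_vel": joint speeds; "joint_efforts": joint torques, N m; "eef_pos": TCP position; "orientation": TCP orientation; "force": force on the tool from outside, world axes, zero at the start; "torque": the same for the moment, N m; "finger_gap": opening from 0.0 (shut) to 1.0 (fully open); "grasp_force": force on a finger pad.
Only numpy, scipy, OpenCV 4.12 (cv2) and the standard library are available. Lean on these libraries where they do the work, as an engineer would, in place of code of your own. Each camera call takes 0.05 s, during which the arm holds its last target. There are 200 camera calls.

## Working session

There is one attempt and no reset: what is moved stays moved. The work goes in short steps, Python scripts to look and compute and a tool call to move; the robot and the scene stay as the last step left them, time stands still between calls to the robot, and variables do not carry over. Pictures are saved under pics/ and viewed, at most 10 in all, crops included, and the job is handed in when it is done.

Besides the shell and the picture viewer there is one more tool, called after "Request:" by a JSON object that holds its "fn" and its "kwargs". step_arm: Moves the arm, as the interface text tells. Shifts and turns lie within -1 to 1; 1 stands for 0.6 m of shift or 90 degrees of turn. Its arguments: {"type":"object","properties":{"increments":{"type":"array"},"force":{"type":"number"}},"required":["increments"]}

```bash
mkdir -p pics; cat > h.py <<'E'
import numpy as np, cv2
from plant import robot
from scipy.spatial.transform import Rotation as R
def cam(name):
    c=robot.camera_info(name); K=np.array(c["K"],float)
    if "mount" in c:
        o=robot.get_obs(); w,x,y,z=o["orientation"]; T=np.eye(4); T[:3,:3]=R.from_quat([x,y,z,w]).as_matrix(); T[:3,3]=o["eef_pos"]
        T=T@np.array(c["mount"],float); return K,T[:3,:3],T[:3,3]
    Rm=cv2.Rodrigues(np.array(c["rvec"],float))[0]; return K,Rm.T,-Rm.T@np.array(c["tvec"],float).ravel()
def snap(name,fn):
    C=cam(name); im=robot.snapshot(name); cv2.imwrite("pics/"+fn+".png",im[:,:,::-1]); np.savez("pics/"+fn+".npz",K=C[0],R=C[1],t=C[2]); return im
def load(fn):
    d=np.load("pics/"+fn+".npz"); return d["K"],d["R"],d["t"]
def plane(C,u,v,z):
    K,Rm,t=C; d=Rm@np.linalg.solve(K,[u,v,1.]); return t+d*(z-t[2])/d[2]
def proj(C,p):
    K,Rm,t=C; q=K@(Rm.T@(np.asarray(p,float)-t)); return q[:2]/q[2]
E
python3 - <<'E'
from h import *
for n in("scene","side","wrist"): snap(n,n+"0"); print(n,[a.round(2).tolist() for a in cam(n)])
o=robot.get_obs(); print(o)
a=cv2.imread("pics/scene0.png");b=cv2.imread("pics/side0.png")
E
```

```text
scene [[[457.61, 0.0, 322.71], [0.0, 457.61, 202.44], [0.0, 0.0, 1.0]], [[0.65, 0.45, -0.61], [0.76, -0.38, 0.53], [0.01, -0.81, -0.59]], [1312.05, -586.14, 770.17]]
side [[[395.42, 0.0, 315.08], [0.0, 395.42, 202.62], [0.0, 0.0, 1.0]], [[-0.72, -0.48, 0.5], [-0.69, 0.48, -0.55], [0.02, -0.74, -0.67]], [217.92, 479.39, 674.27]]
wrist [[[309.47, 0.0, 316.2], [0.0, 309.47, 198.55], [0.0, 0.0, 1.0]], [[0.25, -0.93, -0.26], [-0.97, -0.24, -0.07], [-0.0, 0.27, -0.96]], [235.1, -610.89, 384.37]]
{'t': 0.15, 'q': array([ 1.21879746,  0.3337303 ,  0.03988174,  1.46606269, -0.01339626,
        1.34329478, -0.05851249]), 'joint_vel': array([-0.00042035, -0.0016384 , -0.00078301, -0.00327527, -0.00083023,
        0.00061725, -0.00068702]), 'joint_efforts': array([ 2.49347038e-03, -6.56848383e+01,  1.33692484e+00, -4.04105723e+01,
       -5.97107853e-02,  4.17974149e-02,  5.98192651e-05]), 'eef_pos': array([ 162.46373995, -629.01657052,  238.87818603]), 'orientation': array([-6.02835178e-04,  9.92024155e-01,  1.26046413e-01, -1.19679291e-04]), 'force': array([ 0.32564355, -0.40936512, -0.13170839]), 'torque': array([ 0.00068146, -0.01545937, -0.00073322]), 'grasp_force': 0.0, 'finger_gap': 1.000418130443897}
```

View pics/scene0.png

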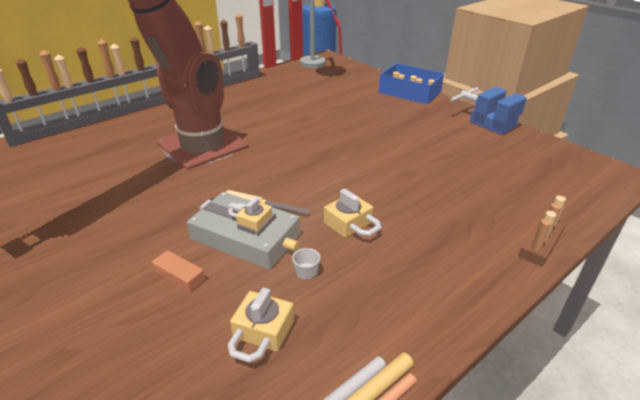

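View pics/side0.png

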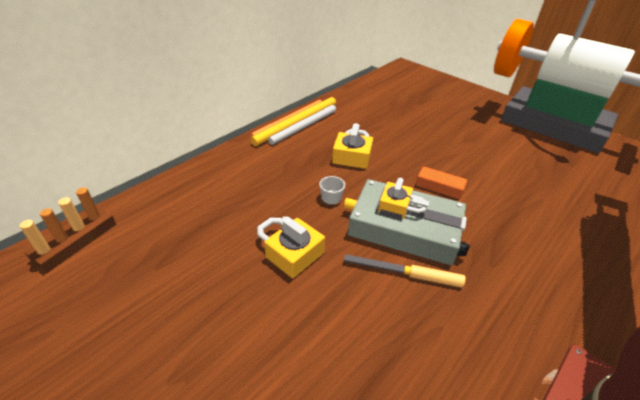

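The scene view shows the grey box with its brass lock at about (252,213), loose look-alike locks at (350,213) and (262,320), the bar at (178,268), the tin at (306,263) and the file behind the box. In the side view the lock is at (397,198), with the box top spanning about (350..467, 182..260).

```bash
python3 - <<'E'
from h import *
S=load("scene0");D=load("side0")
for n,C,pts in (("scene",S,[(252,202),(255,212)]),("side",D,[(399,185),(397,195)])):
    print(n,[plane(C,*p,z).round(0).tolist() for p,z in zip(pts,(126,98))])
print([plane(D,*p,60).round(0).tolist() for p in [(367,182),(466,199),(458,248),(350,234)]])
# box mask in scene/side: top-face
for n,C in(("scene0",S),("side0",D)):
    im=cv2.imread(f"pics/{n}.png"); h=cv2.cvtColor(im,cv2.COLOR_BGR2HSV)
    m=((h[...,1]<60)&(h[...,2]>90)&(h[...,0]>25)).astype(np.uint8)
    w=np.zeros_like(m); 
    x0,x1,y0,y1=(180,310,180,270) if n=="scene0" else (340,475,170,265)
    w[y0:y1,x0:x1]=m[y0:y1,x0:x1]
    c=max(cv2.findContours(w,0,2)[0],key=cv2.contourArea); hu=cv2.convexHull(c)
    print(n,cv2.contourArea(c),cv2.approxPolyDP(hu,4,True)[:,0].tolist())
    print([plane(C,*map(float,p),60).round(0).tolist() for p in cv2.approxPolyDP(hu,4,True)[:,0]])
E
```

```text
scene [[536.0, -139.0, 126.0], [542.0, -136.0, 98.0]]
side [[532.0, -134.0, 126.0], [531.0, -133.0, 98.0]]
[[632.0, -161.0, 60.0], [427.0, -277.0, 60.0], [365.0, -125.0, 60.0], [550.0, 2.0, 60.0]]
scene0 1437.5 [[289, 220], [266, 250], [243, 246], [188, 221], [202, 210], [273, 209], [288, 214]]
[[580.0, -64.0, 60.0], [635.0, -172.0, 60.0], [589.0, -205.0, 60.0], [422.0, -258.0, 60.0], [404.0, -210.0, 60.0], [517.0, -68.0, 60.0], [559.0, -52.0, 60.0]]
side0 3664.5 [[350, 216], [367, 181], [383, 183], [459, 226], [460, 244], [443, 255], [418, 254], [350, 234]]
[[585.0, -40.0, 60.0], [634.0, -164.0, 60.0], [602.0, -186.0, 60.0], [395.0, -184.0, 60.0], [368.0, -138.0, 60.0], [378.0, -86.0, 60.0], [416.0, -53.0, 60.0], [550.0, 2.0, 60.0]]
```

Request:
{"fn": "step_arm", "kwargs": {"increments": [{"x": 0.8,"y": -0.64,"rz": -0.16,"jaw": 87},{"x": 0.8,"y": -0.64,"rz": -0.16},{"x": 0.8,"y": -0.64,"rz": -0.16},{"x": 0.8,"y": -0.64,"rz": -0.16},{"x": 0.8,"y": -0.64,"rz": -0.16},{"x": 0.8,"y": -0.64,"rz": -0.16},{"x": 0.8,"y": -0.64,"rz": -0.16},{"x": 0.8,"y": -0.64,"rz": -0.16},{"x": 0.8,"y": -0.64,"rz": -0.16},{"x": 0.8,"y": -0.64,"rz": -0.16},{"x": 0.8,"y": -0.64,"rz": -0.16},{"x": 0.8,"y": -0.64,"rz": -0.16},{"x": 0.8,"y": -0.64,"rz": -0.16},{"x": 0.8,"y": -0.64,"rz": -0.16}]}}

```text
invalid input
```

```bash
python3 - <<'E'
from h import *
im=snap("wrist","w1"); o=robot.get_obs(); print(o["eef_pos"],o["q"],o["orientation"],o["force"])
E
```

```text
[ 162.47153529 -629.08204862  239.02382957] [ 1.21881067  0.33362433  0.03988352  1.4659052  -0.01338395  1.34332236
 -0.05851796] [-4.86230604e-04  9.92025198e-01  1.26038723e-01 -1.01828070e-04] [-0.38672224 -0.35507317  0.77940821]
```

View pics/w1.png

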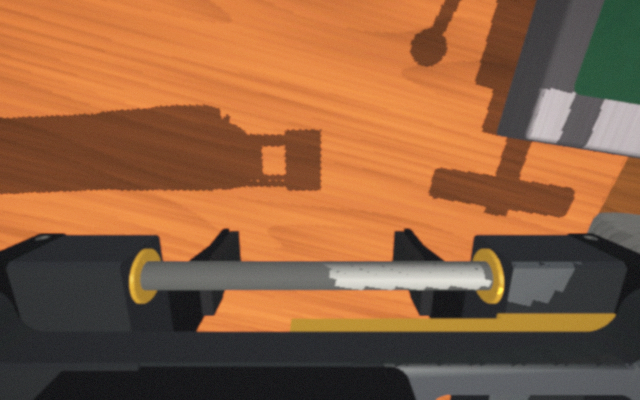

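The wrist view shows only bare bench, with the grinder at the upper right (about (580,80)) and the fingers at rows 230-330. I'll move sideways away from the grinder first, and give every row all its numbers.

Request:
{"fn": "step_arm", "kwargs": {"increments": [{"x": 0,"y": -0.3,"z": 0,"rx": 0,"ry": 0,"rz": 0,"jaw": 87},{"x": 0,"y": -0.3,"z": 0,"rx": 0,"ry": 0,"rz": 0,"jaw": 87},{"x": 0.2,"y": -0.4,"z": 0,"rx": 0,"ry": 0,"rz": 0,"jaw": 87},{"x": 0.71,"y": -0.61,"z": 0,"rx": 0,"ry": 0,"rz": -0.16,"jaw": 87},{"x": 0.71,"y": -0.61,"z": 0,"rx": 0,"ry": 0,"rz": -0.16,"jaw": 87},{"x": 0.71,"y": -0.61,"z": 0,"rx": 0,"ry": 0,"rz": -0.16,"jaw": 87},{"x": 0.71,"y": -0.61,"z": 0,"rx": 0,"ry": 0,"rz": -0.16,"jaw": 87},{"x": 0.71,"y": -0.61,"z": 0,"rx": 0,"ry": 0,"rz": -0.16,"jaw": 87},{"x": 0.71,"y": -0.61,"z": 0,"rx": 0,"ry": 0,"rz": -0.16,"jaw": 87},{"x": 0.71,"y": -0.61,"z": 0,"rx": 0,"ry": 0,"rz": -0.16,"jaw": 87},{"x": 0.71,"y": -0.61,"z": 0,"rx": 0,"ry": 0,"rz": -0.16,"jaw": 87},{"x": 0.71,"y": -0.61,"z": 0,"rx": 0,"ry": 0,"rz": -0.16,"jaw": 87},{"x": 0.71,"y": -0.61,"z": 0,"rx": 0,"ry": 0,"rz": -0.16,"jaw": 87},{"x": 0.71,"y": -0.61,"z": 0,"rx": 0,"ry": 0,"rz": -0.16,"jaw": 87}], "force": 40}}

```text
t: 1.95
eef_pos: [482.9, -169.4, 239.7]
orientation: [0.0, 0.969, 0.248, -0.0]
force: [-0.1, -0.4, 0.7]
finger_gap: 1.002
grasp_force: 0.0
```

```bash
python3 - <<'E'
from h import *
im=snap("wrist","w2"); o=robot.get_obs(); print(o["eef_pos"],o["q"],o["orientation"],o["force"])
E
```

```text
[ 483.03703426 -169.19356713  239.69581526] [ 0.72148303  0.08274039 -0.49451754  1.77414245  0.04109878  1.29461805
 -0.85103514] [1.79228503e-04 9.68593601e-01 2.48649158e-01 1.29462322e-05] [-0.45969956  1.03329887  0.70742332]
```

View pics/w2.png

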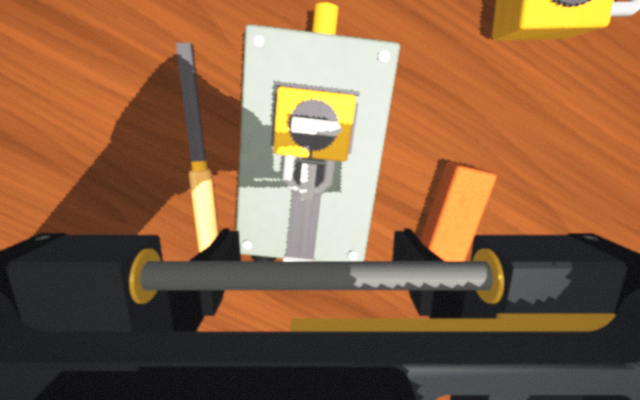

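The wrist view shows the lock case at about (315,123) on the box, the dial bar lying roughly horizontal at (315,126), the shackle and stud at (305,175), the file on the left and the bar at (465,205). I'll enlarge the lock area.

```bash
python3 - <<'E'
from h import *
im=cv2.imread("pics/w2.png"); cv2.imwrite("pics/w2c.png",cv2.resize(im[75:205,235:385],None,fx=4.5,fy=4.5,interpolation=cv2.INTER_CUBIC))
C=load("w2")
h=cv2.cvtColor(im,cv2.COLOR_BGR2HSV)
m=((h[...,0]>18)&(h[...,0]<35)&(h[...,1]>150)).astype(np.uint8); m[:70]=0;m[200:]=0;m[:,:265]=0;m[:,370:]=0
c=np.vstack([c for c in cv2.findContours(m,0,2)[0] if cv2.contourArea(c)>20]);print(cv2.minAreaRect(c),cv2.approxPolyDP(cv2.convexHull(c),5,True)[:,0].tolist())
P=np.array([plane(C,*map(float,p),98)[:2] for p in c[:,0]],np.float32); print("top98",cv2.minAreaRect(P))
for n,p,z in [("scr",(259,40),60),("scr",(384,56),60),("scr",(248,244),60),("scr",(353,256),60),("c1",(247,25),60),("c2",(399,42),60),("bar",(315,126),126)]: print(n,plane(C,*p,z).round(1))
E
```

```text
((312.44879150390625, 123.93515014648438), (77.87468719482422, 67.88475036621094), 6.709836959838867) [[279, 87], [353, 96], [344, 160], [274, 151]]
top98 ((537.711669921875, -136.70298767089844), (59.66152572631836, 68.98634338378906), 22.410310745239258)
scr [580.9 -54.3  60. ]
scr [ 626.3 -166.4   60. ]
scr [ 385.1 -135.6   60. ]
scr [ 429.6 -247.9   60. ]
c1 [587.  -38.8  60. ]
c2 [ 643.7 -172.4   60. ]
bar [ 538.9 -138.5  126. ]
```

View pics/w2c.png

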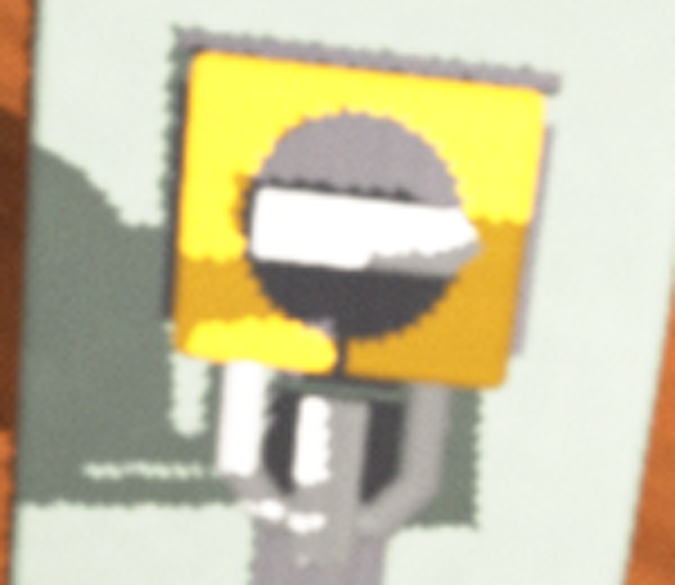

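The enlarged crop shows the nose pointing right (tip at crop (480,238)), with the ridge at the bottom middle (340,355). That is 90° counterclockwise, so three clicks clockwise. The case-top rectangle measures 59.7 x 69.0 mm, which matches the lock meant, centred at (537.7, -136.7) with yaw 22.4°. The screws agree. Next I'll move above the dial with the jaws across the bar.

Request:
{"fn": "step_arm", "kwargs": {"increments": [{"x": 0.1045,"y": -0.002,"z": 0,"rx": 0,"ry": 0,"rz": -0.928,"jaw": 50},{"x": 0.1045,"y": -0.002,"z": 0,"rx": 0,"ry": 0,"rz": -0.928,"jaw": 50},{"x": 0.1045,"y": -0.002,"z": 0.1,"rx": 0,"ry": 0,"rz": -0.928,"jaw": 50},{"x": 0.1045,"y": -0.002,"z": 0.1,"rx": 0,"ry": 0,"rz": -0.928,"jaw": 50},{"x": 0.1045,"y": -0.002,"z": 0.1,"rx": 0,"ry": 0,"rz": -0.928,"jaw": 50},{"x": 0.1045,"y": -0.002,"z": 0.1,"rx": 0,"ry": 0,"rz": -0.928,"jaw": 50},{"x": 0.1045,"y": -0.002,"z": 0.1,"rx": 0,"ry": 0,"rz": -0.928,"jaw": 50},{"x": 0.1045,"y": -0.002,"z": 0.1,"rx": 0,"ry": 0,"rz": -0.928,"jaw": 50},{"x": 0.1045,"y": -0.002,"z": 0.1,"rx": 0,"ry": 0,"rz": -0.928,"jaw": 50},{"x": 0.1045,"y": -0.002,"z": 0.1,"rx": 0,"ry": 0,"rz": -0.928,"jaw": 50},{"x": 0.1045,"y": -0.002,"z": 0.1,"rx": 0,"ry": 0,"rz": -0.928,"jaw": 50},{"x": 0.1045,"y": -0.002,"z": 0.1,"rx": 0,"ry": 0,"rz": -0.928,"jaw": 50}], "force": 40}}

```text
t: 3.5
eef_pos: [537.8, -137.1, 179.6]
orientation: [0.0, 0.557, 0.831, -0.0]
force: [0.5, -0.0, 0.9]
finger_gap: 0.571
grasp_force: 0.0
```

```bash
python3 - <<'E'
from h import *
im=snap("wrist","w3"); o=robot.get_obs(); print(o["eef_pos"],o["q"],o["orientation"],o["force"])
C=load("w3"); c,s=np.cos(.391),np.sin(.391)
for p in [(18,0,126),(-18,0,126)]: # bar ends in dial frame rot 90deg ccw
    l=np.array([-p[1],p[0]]); print(proj(C,(537.8+c*l[0]-s*l[1],-137+s*l[0]+c*l[1],126)).round())
E
```

```text
[ 537.81231723 -137.02006452  179.58346813] [ 0.76936858  0.25093646 -0.68965996  1.74873547  0.17015813  1.20253991
  0.42386454] [-5.62655892e-06  5.56541514e-01  8.30819802e-01  2.15530640e-06] [ 0.2645471   0.1474274  -0.07323475]
[314. 197.]
[314. 247.]
```

View pics/w3.png

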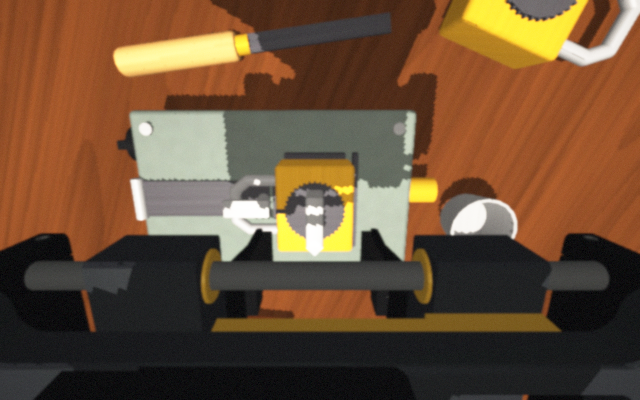

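The bar runs along column 315, rows 190-252, matching the predicted column 314, and sits centred between the fingers. Descending and gripping.

Request:
{"fn": "step_arm", "kwargs": {"increments": [{"x": 0,"y": 0,"z": 0.05,"rx": 0,"ry": 0,"rz": 0,"jaw": 50},{"x": 0,"y": 0,"z": 0.08,"rx": 0,"ry": 0,"rz": 0,"jaw": 50},{"x": 0,"y": 0,"z": 0.096,"rx": 0,"ry": 0,"rz": 0,"jaw": 50},{"x": 0,"y": 0,"z": 0.096,"rx": 0,"ry": 0,"rz": 0,"jaw": 50},{"x": 0,"y": 0,"z": 0.096,"rx": 0,"ry": 0,"rz": 0,"jaw": 30},{"x": 0,"y": 0,"z": 0.096,"rx": 0,"ry": 0,"rz": 0,"jaw": 0},{"x": 0,"y": 0,"z": 0.096,"rx": 0,"ry": 0,"rz": 0,"jaw": 0},{"x": 0,"y": 0,"z": 0.096,"rx": 0,"ry": 0,"rz": 0,"jaw": 0},{"x": 0,"y": 0,"z": 0.096,"rx": 0,"ry": 0,"rz": 0,"jaw": 0},{"x": 0,"y": 0,"z": 0.096,"rx": 0,"ry": 0,"rz": 0,"jaw": 0},{"x": 0,"y": 0,"z": 0.096,"rx": 0,"ry": 0,"rz": 0,"jaw": 0}], "force": 30}}

```text
t: 4.92
eef_pos: [537.6, -137.2, 122.0]
orientation: [-0.0, 0.556, 0.831, -0.0]
force: [-2.3, -0.9, 3.4]
finger_gap: 0.13
grasp_force: 30.0
```

Request:
{"fn": "step_arm", "kwargs": {"increments": [{"x": 0,"y": 0,"z": 0,"rx": 0,"ry": 0,"rz": 0.11,"jaw": 0},{"x": 0,"y": 0,"z": 0,"rx": 0,"ry": 0,"rz": 0.22,"jaw": 0},{"x": 0,"y": 0,"z": 0,"rx": 0,"ry": 0,"rz": 0.333,"jaw": 0},{"x": 0,"y": 0,"z": 0,"rx": 0,"ry": 0,"rz": 0.333,"jaw": 0},{"x": 0,"y": 0,"z": 0,"rx": 0,"ry": 0,"rz": 0.44,"jaw": 0},{"x": 0,"y": 0,"z": 0,"rx": 0,"ry": 0,"rz": 0.55,"jaw": 0},{"x": 0,"y": 0,"z": 0,"rx": 0,"ry": 0,"rz": 0.667,"jaw": 0},{"x": 0,"y": 0,"z": 0,"rx": 0,"ry": 0,"rz": 0.667,"jaw": 0},{"x": 0,"y": 0,"z": 0,"rx": 0,"ry": 0,"rz": 0.78,"jaw": 0},{"x": 0,"y": 0,"z": 0,"rx": 0,"ry": 0,"rz": 0.89,"jaw": 0},{"x": 0,"y": 0,"z": 0,"rx": 0,"ry": 0,"rz": 1.0,"jaw": 0},{"x": 0,"y": 0,"z": 0,"rx": 0,"ry": 0,"rz": 1.0,"jaw": 0},{"x": 0,"y": 0,"z": 0,"rx": 0,"ry": 0,"rz": 1.0,"jaw": 0}]}}

```text
t: 6.55
eef_pos: [537.4, -137.0, 122.0]
orientation: [-0.0, 0.98, 0.197, -0.0]
force: [-5.3, -0.0, 6.4]
finger_gap: 0.137
grasp_force: 30.0
```

Request:
{"fn": "step_arm", "kwargs": {"increments": [{"x": 0,"y": 0,"z": 0,"rx": 0,"ry": 0,"rz": 0,"jaw": 40},{"x": 0,"y": 0,"z": 0,"rx": 0,"ry": 0,"rz": 0,"jaw": 40},{"x": 0,"y": 0,"z": 0,"rx": 0,"ry": 0,"rz": 0,"jaw": 40},{"x": 0,"y": 0,"z": -0.05,"rx": 0,"ry": 0,"rz": 0,"jaw": 40},{"x": 0,"y": 0,"z": -0.1,"rx": 0,"ry": 0,"rz": 0,"jaw": 70},{"x": -0.075,"y": 0,"z": -0.1,"rx": 0,"ry": 0,"rz": 0,"jaw": 70},{"x": -0.075,"y": 0,"z": -0.1,"rx": 0,"ry": 0,"rz": 0,"jaw": 70},{"x": -0.075,"y": 0,"z": -0.1,"rx": 0,"ry": 0,"rz": 0,"jaw": 70},{"x": -0.075,"y": 0,"z": -0.1,"rx": 0,"ry": 0,"rz": 0,"jaw": 70}]}}

```text
t: 7.68
eef_pos: [496.8, -153.6, 181.8]
orientation: [-0.0, 0.981, 0.195, 0.0]
force: [1.3, 0.4, 0.6]
finger_gap: 0.794
grasp_force: 0.0
```

```bash
python3 - <<'E'
from h import *
im=snap("wrist","w4"); o=robot.get_obs(); print(o["eef_pos"],o["q"],o["orientation"],o["force"],o["finger_gap"])
C=load("w4"); im=im[:,:,::-1]; x0,y0=220,90; cv2.imwrite("pics/w4c.png",cv2.resize(im[y0:y0+170,x0:x0+190],None,fx=3.5,fy=3.5,interpolation=cv2.INTER_CUBIC))
h=cv2.cvtColor(np.ascontiguousarray(im),cv2.COLOR_BGR2HSV)
m=((h[...,0]>18)&(h[...,0]<35)&(h[...,1]>150)).astype(np.uint8)
k,l,s,ce=cv2.connectedComponentsWithStats(m); print(s[s[:,4]>100])
a,b=np.cos(.391),np.sin(.391)
for n,p in [("nose",(-24,0,126)),("tail",(18,0,126)),("legL",(-45,20.5,86.5)),("legR",(-45,-20.5,86.5)),("grip",(-45,0,82)),("bow",(-69,0,82))]:
    print(n,(proj(C,(537.8+a*p[0]-b*p[1],-137+b*p[0]+a*p[1],p[2]))).round(),((proj(C,(537.8+a*p[0]-b*p[1],-137+b*p[0]+a*p[1],p[2]))-[x0,y0])*3.5).round())
E
```

```text
[ 496.77770584 -153.61732136  181.75675374] [ 0.62227623  0.139637   -0.44019517  1.83563924  0.06356328  1.18031692
 -1.01699771] [-2.87943789e-04  9.80835033e-01  1.94839811e-01  4.81615505e-05] [-0.53403803  0.87814632  0.21896208] 0.8006181551323619
[[     0      0    640    400 242713]
 [   121      0     45     16    407]
 [   517      0    116     22   1604]
 [   303      4     28     38   1001]
 [   268    111     97     82   3673]
 [   182    202     18     13    169]
 [   163    249     27     55    716]
 [   444    249     26     55    717]
 [   254    313    345     19   4914]]
nose [316. 196.] [335. 372.]
tail [316. 133.] [335. 150.]
legL [291. 209.] [247. 415.]
legR [341. 209.] [423. 415.]
grip [316. 207.] [335. 409.]
bow [316. 234.] [335. 504.]
```

View pics/w4c.png

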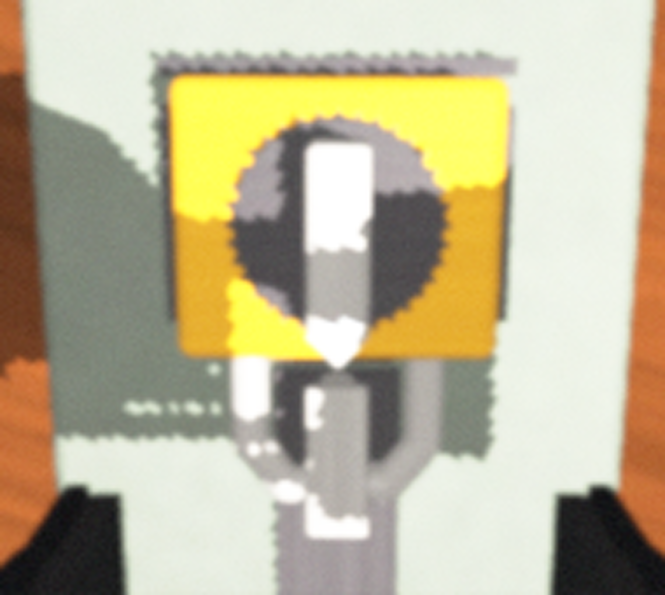

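The nose tip is at crop (338,365), right on the ridge, with the legs at columns 250 and 425 where predicted (247, 423). Lowering over the shackle and gripping it.

Request:
{"fn": "step_arm", "kwargs": {"increments": [{"x": 0,"y": 0,"z": 0.08,"rx": 0,"ry": 0,"rz": 0,"jaw": 70},{"x": 0,"y": 0,"z": 0.13,"rx": 0,"ry": 0,"rz": 0,"jaw": 70},{"x": 0,"y": 0,"z": 0.155,"rx": 0,"ry": 0,"rz": 0,"jaw": 70},{"x": 0,"y": 0,"z": 0.167,"rx": 0,"ry": 0,"rz": 0,"jaw": 70},{"x": 0,"y": 0,"z": 0.167,"rx": 0,"ry": 0,"rz": 0,"jaw": 70},{"x": 0,"y": 0,"z": 0.167,"rx": 0,"ry": 0,"rz": 0,"jaw": 70},{"x": 0,"y": 0,"z": 0.167,"rx": 0,"ry": 0,"rz": 0,"jaw": 30},{"x": 0,"y": 0,"z": 0.167,"rx": 0,"ry": 0,"rz": 0,"jaw": 30},{"x": 0,"y": 0,"z": 0.167,"rx": 0,"ry": 0,"rz": 0,"jaw": 30},{"x": 0,"y": 0,"z": 0.167,"rx": 0,"ry": 0,"rz": 0,"jaw": 30},{"x": 0,"y": 0,"z": 0.167,"rx": 0,"ry": 0,"rz": 0,"jaw": 30}], "force": 30}}

```text
t: 9.1
eef_pos: [496.2, -154.2, 81.9]
orientation: [0.0, 0.981, 0.194, -0.0]
force: [-1.7, 0.3, 4.0]
finger_gap: 0.559
grasp_force: 30.0
```

Request:
{"fn": "step_arm", "kwargs": {"increments": [{"x": -0.005,"y": 0,"z": 0,"rx": 0,"ry": 0,"rz": 0,"jaw": 30},{"x": -0.01,"y": 0,"z": 0,"rx": 0,"ry": 0,"rz": 0,"jaw": 30},{"x": -0.015,"y": 0,"z": 0,"rx": 0,"ry": 0,"rz": 0,"jaw": 30},{"x": -0.02,"y": 0,"z": 0,"rx": 0,"ry": 0,"rz": 0,"jaw": 30},{"x": -0.025,"y": 0,"z": 0,"rx": 0,"ry": 0,"rz": 0,"jaw": 30},{"x": -0.03,"y": 0,"z": 0,"rx": 0,"ry": 0,"rz": 0,"jaw": 30},{"x": -0.034,"y": 0,"z": 0,"rx": 0,"ry": 0,"rz": 0,"jaw": 30},{"x": -0.037,"y": 0,"z": 0,"rx": 0,"ry": 0,"rz": 0,"jaw": 30},{"x": -0.039,"y": 0,"z": 0,"rx": 0,"ry": 0,"rz": 0,"jaw": 30},{"x": -0.039,"y": 0,"z": 0,"rx": 0,"ry": 0,"rz": 0,"jaw": 30}]}}

```text
t: 10.35
eef_pos: [474.5, -163.2, 81.8]
orientation: [-0.0, 0.981, 0.194, -0.0]
force: [2.1, 0.4, 1.9]
finger_gap: 0.563
grasp_force: 30.0
```

Request:
{"fn": "step_arm", "kwargs": {"increments": [{"x": -0.002,"y": 0,"z": 0,"rx": 0,"ry": 0,"rz": 0,"jaw": 30},{"x": -0.004,"y": 0,"z": 0,"rx": 0,"ry": 0,"rz": 0,"jaw": 30},{"x": -0.004,"y": 0,"z": 0,"rx": 0,"ry": 0,"rz": 0,"jaw": 30}]}}

```text
t: 10.72
eef_pos: [473.1, -163.7, 81.9]
orientation: [0.0, 0.981, 0.194, 0.001]
force: [5.5, 1.8, -0.2]
finger_gap: 0.566
grasp_force: 30.0
```

Request:
{"fn": "step_arm", "kwargs": {"increments": [{"x": -0.003,"y": 0,"z": 0,"rx": 0,"ry": 0,"rz": 0,"jaw": 30},{"x": -0.003,"y": 0,"z": 0,"rx": 0,"ry": 0,"rz": 0,"jaw": 30}]}}

```text
t: 10.98
eef_pos: [472.9, -163.8, 82.1]
orientation: [0.0, 0.981, 0.195, 0.002]
force: [12.8, 3.8, -6.6]
finger_gap: 0.566
grasp_force: 30.0
```

Request:
{"fn": "step_arm", "kwargs": {"increments": [{"x": 0.003,"y": 0,"z": 0,"rx": 0,"ry": 0,"rz": 0,"jaw": 70},{"x": 0.003,"y": 0,"z": 0,"rx": 0,"ry": 0,"rz": 0,"jaw": 70},{"x": 0.003,"y": 0,"z": 0,"rx": 0,"ry": 0,"rz": 0,"jaw": 70},{"x": 0.003,"y": 0,"z": 0,"rx": 0,"ry": 0,"rz": 0,"jaw": 70},{"x": 0.003,"y": 0,"z": -0.06,"rx": 0,"ry": 0,"rz": 0,"jaw": 70},{"x": 0.003,"y": 0,"z": -0.12,"rx": 0,"ry": 0,"rz": 0,"jaw": 70},{"x": 0.046,"y": 0,"z": -0.167,"rx": 0,"ry": 0,"rz": 0,"jaw": 70},{"x": 0.046,"y": 0,"z": -0.167,"rx": 0,"ry": 0,"rz": 0,"jaw": 50},{"x": 0.046,"y": 0,"z": -0.167,"rx": 0,"ry": 0,"rz": 0,"jaw": 50},{"x": 0.046,"y": 0,"z": -0.167,"rx": 0,"ry": 0,"rz": 0,"jaw": 50}]}}

```text
t: 12.22
eef_pos: [495.0, -154.5, 180.8]
orientation: [-0.0, 0.981, 0.194, -0.001]
force: [0.1, 0.2, -0.0]
finger_gap: 0.597
grasp_force: 0.0
```

```bash
python3 - <<'E'
from h import *
im=snap("wrist","w5"); o=robot.get_obs(); print(o["eef_pos"],o["orientation"],o["force"],o["finger_gap"])
C=load("w5"); im=np.ascontiguousarray(im[:,:,::-1]); x0,y0=220,90; cv2.imwrite("pics/w5c.png",cv2.resize(im[y0:y0+170,x0:x0+190],None,fx=3.5,fy=3.5,interpolation=cv2.INTER_CUBIC))
for f in("w4","w5"):
    C=load(f); h=cv2.cvtColor(cv2.imread(f"pics/{f}.png"),cv2.COLOR_BGR2HSV)
    m=((h[...,0]>18)&(h[...,0]<35)&(h[...,1]>150)).astype(np.uint8); k,l,s,ce=cv2.connectedComponentsWithStats(m[70:230,250:390])
    ys,xs=np.nonzero(l==1+np.argmax(s[1:,4])); P=np.array([plane(C,x+250,y+70,98)[:2] for x,y in zip(xs,ys)],np.float32); print(f,cv2.minAreaRect(P))
E
```

```text
[ 495.15460786 -154.48705558  180.88285191] [-4.25607041e-04  9.81012156e-01  1.93943688e-01 -9.02355785e-04] [ 0.68165417 -0.22373701 -0.21270054] 0.5874398927726864
w4 ((539.4586181640625, -136.7357940673828), (59.56880187988281, 69.6308364868164), 22.171314239501953)
w5 ((536.6741943359375, -137.98513793945312), (58.74271011352539, 69.46564483642578), 22.348297119140625)
```

View pics/w5c.png

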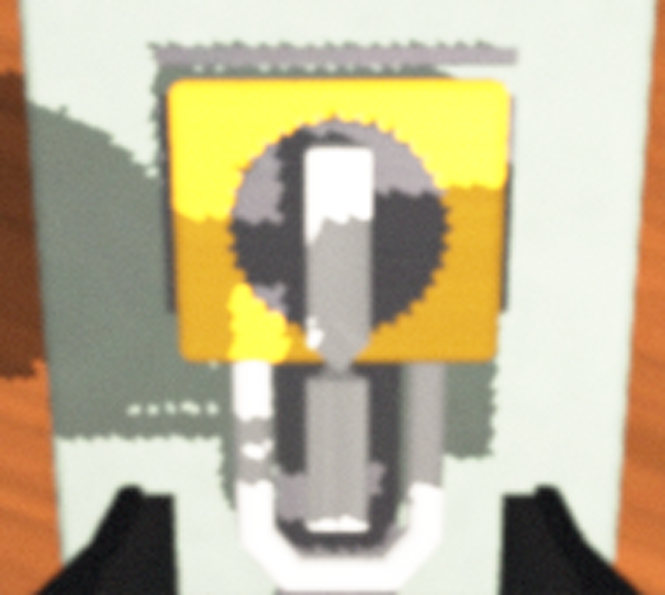

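The shackle's bow has moved out to about crop row 570, roughly 22 mm relative to the case, the nose is still on the ridge, and the stud is clear inside the bow. The lock only took up its recess play, about 3 mm. Regripping the dial bar.

Request:
{"fn": "step_arm", "kwargs": {"increments": [{"x": 0.074,"y": 0,"z": 0,"rx": 0,"ry": 0,"rz": 0,"jaw": 50},{"x": 0.074,"y": 0,"z": 0,"rx": 0,"ry": 0,"rz": 0,"jaw": 50},{"x": 0.074,"y": 0,"z": 0.05,"rx": 0,"ry": 0,"rz": 0,"jaw": 50},{"x": 0.074,"y": 0,"z": 0.08,"rx": 0,"ry": 0,"rz": 0,"jaw": 50},{"x": 0.074,"y": 0,"z": 0.098,"rx": 0,"ry": 0,"rz": 0,"jaw": 50},{"x": 0.074,"y": 0,"z": 0.098,"rx": 0,"ry": 0,"rz": 0,"jaw": 50},{"x": 0.074,"y": 0,"z": 0.098,"rx": 0,"ry": 0,"rz": 0,"jaw": 20},{"x": 0.074,"y": 0,"z": 0.098,"rx": 0,"ry": 0,"rz": 0,"jaw": 0},{"x": 0.074,"y": 0,"z": 0.098,"rx": 0,"ry": 0,"rz": 0,"jaw": 0},{"x": 0.074,"y": 0,"z": 0.098,"rx": 0,"ry": 0,"rz": 0,"jaw": 0},{"x": 0.074,"y": 0,"z": 0.098,"rx": 0,"ry": 0,"rz": 0,"jaw": 0},{"x": 0.074,"y": 0,"z": 0.098,"rx": 0,"ry": 0,"rz": 0,"jaw": 0}], "force": 60}}

```text
t: 13.78
eef_pos: [537.3, -137.3, 123.3]
orientation: [-0.0, 0.981, 0.194, 0.0]
force: [-0.3, 1.4, 1.8]
finger_gap: 0.131
grasp_force: 60.0
```

Request:
{"fn": "step_arm", "kwargs": {"increments": [{"x": 0.002,"y": 0,"z": 0,"rx": 0,"ry": 0,"rz": 0,"jaw": 0},{"x": 0.002,"y": 0,"z": -0.004,"rx": 0,"ry": 0,"rz": 0,"jaw": 0},{"x": 0.002,"y": 0,"z": -0.01,"rx": 0,"ry": 0,"rz": 0,"jaw": 0},{"x": 0.002,"y": 0,"z": -0.018,"rx": 0,"ry": 0,"rz": 0,"jaw": 0},{"x": 0.002,"y": 0,"z": -0.018,"rx": 0,"ry": 0,"rz": 0,"jaw": 0}]}}

```text
t: 14.4
eef_pos: [538.7, -136.8, 134.4]
orientation: [0.0, 0.981, 0.194, 0.0]
force: [-0.0, 0.1, -5.0]
finger_gap: 0.133
grasp_force: 60.0
```

Request:
{"fn": "step_arm", "kwargs": {"increments": [{"x": 0,"y": 0,"z": -0.01,"rx": 0,"ry": 0,"rz": 0,"jaw": 0},{"x": 0,"y": 0,"z": -0.02,"rx": 0,"ry": 0,"rz": 0,"jaw": 0},{"x": 0,"y": 0,"z": -0.03,"rx": 0,"ry": 0,"rz": 0,"jaw": 0},{"x": 0,"y": 0,"z": -0.045,"rx": 0,"ry": 0,"rz": 0,"jaw": 0},{"x": 0,"y": 0,"z": -0.065,"rx": 0,"ry": 0,"rz": 0,"jaw": 0},{"x": 0,"y": 0,"z": -0.09,"rx": 0,"ry": 0,"rz": 0,"jaw": 0},{"x": 0,"y": 0,"z": -0.12,"rx": 0,"ry": 0,"rz": 0,"jaw": 0},{"x": 0,"y": 0,"z": -0.15,"rx": 0,"ry": 0,"rz": 0,"jaw": 0},{"x": 0,"y": 0,"z": -0.18,"rx": 0,"ry": 0,"rz": 0,"jaw": 0},{"x": 0,"y": 0,"z": -0.205,"rx": 0,"ry": 0,"rz": 0,"jaw": 0},{"x": 0,"y": 0,"z": -0.22,"rx": 0,"ry": 0,"rz": 0,"jaw": 0},{"x": 0,"y": 0,"z": -0.22,"rx": 0,"ry": 0,"rz": 0,"jaw": 0},{"x": 0,"y": 0,"z": -0.22,"rx": 0,"ry": 0,"rz": 0,"jaw": 0},{"x": 0,"y": 0,"z": -0.22,"rx": 0,"ry": 0,"rz": 0,"jaw": 0}]}}

```text
t: 16.15
eef_pos: [538.0, -136.8, 265.2]
orientation: [-0.0, 0.981, 0.194, -0.001]
force: [0.2, 0.5, -5.6]
finger_gap: 0.131
grasp_force: 60.0
```

```bash
python3 - <<'E'
from h import *
a=snap("side","s6"); b=snap("scene","c6")
A=cv2.resize(a[60:260,290:490],None,fx=2,fy=2,interpolation=2);B=cv2.resize(b[90:290,150:350],None,fx=2,fy=2,interpolation=2)
cv2.imwrite("pics/f6.png",np.hstack([A,B])[:,:,::-1]); o=robot.get_obs(); print(o["eef_pos"],o["force"],o["grasp_force"],o["finger_gap"],abs(o["joint_vel"]).max())
E
```

```text
[ 538.18240698 -136.81191445  265.48864064] [-0.20141641 -0.08872337 -5.83183896] 59.99805271625519 0.13014360435748806 0.003906406161700305
```

View pics/f6.png

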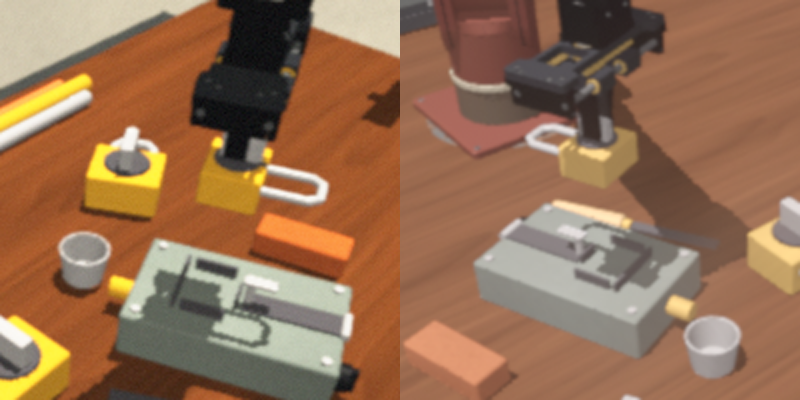

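The final views show the lock held level in the gripper, shackle extended and dial up. It is 142 mm above the recess (TCP 123 → 265 mm) and still, the T-stud on the box is bare, and the file, bar and tin look unmoved. Handing in.

```bash
python3 -c "
from plant import robot
print(robot.hand_in())"
```

```text
the job is handed in; nothing more can be done
None
```

The padlock's dial was turned to the index ridge, its shackle pulled fully open in the recess and the lock lifted off the stud; it was held level, dial up, about 14 cm above the recess, and the job was handed in at about 16 s (no verdict was returned).

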